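Probe the reference plate and two specimens with the test pen

TASK

Take the test pen from its wooden cradle and press its sprung tip gently into the small ring marked in the middle of each sloping face, keeping the pen square to the face and holding it there for about a second: first the square metal reference plate, then the round stone, then the oblong stone. Afterwards lay the pen back in its cradle the way it lay, and do not disturb the loupe, the box or the jar.

Things in the scene. Friction and masses are not known exactly. Their poses are not given: they have to be found in the camera images.
- pen: White bar-shaped pen, loose, 0.11 kg: bar 140 long (x -58 to +82), 24 wide (y), 26 high (z); 44 mm dark grip sleeve at x=0 (balance point); dark 24 mm cone and thin brass sprung nib at the -x end. Origin: mid underside at the sleeve's middle; the centre line is 13 mm along +z. x runs along the pen away from the tip; z is up as it lies in the cradle.
- pen_tip (a point): The very end of the nib (a ball 8 mm across) on the pen's centre line, 100 mm in front of (-x) the middle of the sleeve when not pressed.
- nib (a joint): How far the sprung nib is pushed in, 0 (out) to 0.008 m (bottomed). It starts to move at about 1 N and bottoms at about 4 N. 3 to 5 mm is a good gentle press; once bottomed the force rises steeply, and over 15 N harms the pen.
- plate: Square metal reference plate, 56 x 56 mm, in a black 66 mm holder on a grey stand (base 110 mm front to back, 84 wide; top about 95 mm above the table, like the other two). Origin: centre of its sloping face, in the marked dark ring (16 mm across), 65 mm above the table. Axes: z squarely out of the face, 32 deg above level; y level, along the face. Fixed.
- round_stone: Round cut grey stone, 74 mm across, flat top face 48 mm across, in a round black cup on a like grey stand. Origin: centre of its flat sloping face, in the marked dark ring (16 mm across), 65 mm above the table. Axes: z squarely out of the face, 32 deg above level; y level, along the face. Fixed.
- oblong_stone: Oblong step-cut grey stone, 86 x 54 mm, flat top face 72 x 40 mm, in an oblong black holder on a like grey stand. Origin: centre of its flat sloping face, in the marked dark ring (16 mm across), 65 mm above the table. Axes: z squarely out of the face, 32 deg above level; y level, along the face. Fixed.
- cradle: Fixed wooden cradle, base 140 x 64 x 12 mm, two 14 mm thick yokes at x = -50 and +50 mm, the pen's sleeve free between them. Slots open upward: floor 45 mm above the table, 30 mm wide, sides flaring outward from 56 to 67 mm up. Origin: centre of the underside. The pen lies along x, tip towards -x, its origin 45 mm above the cradle's, within a few mm in x and y.
- loupe: Bystander: folding loupe of dark metal, 75 x 36 mm, 20 mm high, loose. Origin under the middle of its body.
- stone_box: Bystander: white plastic stone box, 80 x 60 x 34 mm, loose. Origin under its centre.
- jar: Bystander: amber glass jar with black cap, 52 mm across, 65 mm high, loose. Origin under its centre.
Things that resemble listed ones, but are neither listed nor needed, are in the scene too. Leave any orange or yellow look-alike of the part that bears oblong_stone alone.

How it is judged (in metres and radians):
On the way, in this order (a step that is already met when the one before it is completed fails the run):
1. pen tip held pressed in the ring of the square metal plate, pen square to the face (within 11 degrees) (distance between pen_tip and plate below 0.008 m and contact force between pen and plate above 0.4 N and value of joint nib above 0.001 m and angle between the x axis of pen and the z axis of plate, either way round below 0.2 rad), for 0.4 s.
2. pen tip held pressed in the ring of the round stone, pen square to the face (within 11 degrees) (distance between pen_tip and round_stone below 0.008 m and contact force between pen and round_stone above 0.4 N and value of joint nib above 0.001 m and angle between the x axis of pen and the z axis of round_stone, either way round below 0.2 rad), for 0.4 s.
3. pen tip held pressed in the ring of the oblong stone, pen square to the face (within 11 degrees) (distance between pen_tip and oblong_stone below 0.008 m and contact force between pen and oblong_stone above 0.4 N and value of joint nib above 0.001 m and angle between the x axis of pen and the z axis of oblong_stone, either way round below 0.2 rad), for 0.4 s.
At the end, for the whole second after the job is handed in: The pen lies at rest down in both yokes of its cradle (height within 4 mm of seated), upright as it lay, tip the same way round and within 20 mm lengthwise of where the cradle's middle would put it, released (z of pen in the frame of cradle between 0.041 and 0.049 m and x of pen_tip in the frame of cradle between -0.12 and -0.08 m and y of pen_tip in the frame of cradle between -0.012 and 0.012 m and angle between the x axis of pen and the x axis of cradle, either way round below 0.1 rad and angle between pen's own z axis and vertical below 0.15 rad and linear speed of pen below 0.02 m/s); the robot touches nothing.
It fails at once if the pen is pressed on the plate or a stone with more than 15 N (contact force between pen and plate above 15 N or contact force between pen and round_stone above 15 N or contact force between pen and oblong_stone above 15 N).
It fails at once if the loupe, the box or the jar is moved by more than 20 mm (distance of any of loupe, stone_box, jar from where it was at the start of the episode above 0.02 m).
It also fails if it takes over 72 s, if anything falls off the work surface, if the arm or the gripper's body presses on something with over 40 N, if the wrist force passes 120 N, or if a joint passes its speed limit or range.

ROBOT

A 6-joint arm with a two-finger parallel gripper is mounted at the origin on the work surface. World frame = base frame: x ahead of the robot, y to its left, z up, the work surface at z = 0. Lengths are in mm, angles in rad, forces in N, time in s.
With the tool pointing down it reaches from about 350 to 1000 mm from the base axis. Payload 7.1 kg.
Tool frame: the origin (TCP) lies midway between the tips of the shut fingers; the grasp point (between the pads) lies 19 mm behind it (arm.grip_point_offset is the distance from the TCP to the grasp point, in mm); z points along the fingers, y is the line along which they close (so a half turn about z gives the same grasp; the last joint's range is limited). The gripper opens to 85 mm and grips with 20 to 120 N. Pads are 22 mm wide; open, the fingers measure 114 mm over their backs; the gripper's body (76 mm by 85 mm) begins 54 mm behind the grasp point. The pads swing forward as they close: fully open they stand 13 mm farther back than shut.
Start: joints at [1.111, 0.423, 1.63, -0, 1.089, -0.019], TCP at [266.632, 565.254, 231.319] pointing down, gripper open.
Joint ranges: [-3, 3], [-0.9, 2.11], [0.09, 2.58], [-1.31, 4.45], [0.11, 2.69], [-2.54, 2.54]. Speed limits (rad/s): [2.39, 2.39, 3.01, 3.14, 3.14, 3.14].

INTERFACE

Orientations are given as a rotation vector (axis times angle).
In Python, from station import arm gives the robot as it stands.
- The arm moves only by the tool jog_arm, never from a script. Its argument "increments" is a list of rows, each a list of 5 numbers: the gripper command: -1 is shut, 1 is fully open, values between are in proportion, then the shift along the tool's x, y, z in mm, then the turn about the tool's z in rad. In form: [[gripper, x, y, z, turn], ...]. A call has 1 to 10 rows; each row is the pose to reach, as a shift and turn from the pose commanded when the call began, along the tool's axes at that moment; what a row does not reach only later rows make up. A row lasts 1/10 s, in which the tool goes at most 50 mm and 8.59 degrees, less where a joint would pass 70% of its speed; a pose out of reach is approached as far as the arm can. A call with a gripper value outside its range is refused whole. The fingers move at their own pace and stop on an object; "squeeze" is the grip in N (left out, the last holds). Time passes only in rows, so rows that repeat a pose let the fingers close. It gives the time, the measured TCP pose, the force, the opening and the grip force at its end, in the units of the state.
- arm.read_state(): the state, without advancing time (a new reading comes with each control period).
- arm.get_image(name): name is "side" or "top"; returns the picture (384x512x3 uint8, blue, green, red); there is no depth.
- arm.camera_model(name): a dict with "fx", "fy", "cx", "cy" (pixels), "position" and "rotation" of the camera in the world. Camera axes: x right, y down, z forward; pixel columns grow to the right and rows downward; lengths in mm; the calibration is good to about 2 mm. A picture is of the moment at which its call begins. camera_model takes no time and is no camera call.
- arm.job_done(): hands the job in; it is judged then, once.
The state is a dict: "clock": time; "joint_pos": joint angles; "joint_velocities": joint speeds; "effort": joint torques, N m; "tool_pos": TCP position; "tool_rot": TCP orientation; "contact_force": force on the tool from outside, world axes, zero at the start; "torque": the same for the moment, N m; "finger_gap": finger opening in mm; "grasp_force": force on a finger pad.
Only numpy, scipy, OpenCV 4.12 (cv2) and the standard library are available. Lean on these libraries where they do the work, as an engineer would, in place of code of your own. Each camera call takes 0.05 s, during which the arm holds its last target. There are 200 camera calls.

## Working session

There is one attempt and no reset: what is moved stays moved. The work goes in short steps, Python scripts to look and compute and a tool call to move; the robot and the scene stay as the last step left them, time stands still between calls to the robot, and variables do not carry over. Pictures are saved under pics/ and viewed, at most 10 in all, crops included, and the job is handed in when it is done.

Besides the shell and the picture viewer there is one more tool, called as name(argument=value, ...) on one line, values as JSON. jog_arm: Moves the arm, as the interface text tells. Its arguments: {"type":"object","properties":{"increments":{"type":"array","items":{"type":"array","items":{"type":"number"}}},"squeeze":{"type":"number"}},"required":["increments"]}

```bash
mkdir -p pics && ls && cat > h.py <<'E'
import numpy as np, cv2
from station import arm
def ray(c,u,v):
    R=np.array(c["rotation"]);
    if R.shape!=(3,3): R=cv2.Rodrigues(R.astype(float))[0]
    d=R@np.array([(u-c["cx"])/c["fx"],(v-c["cy"])/c["fy"],1.]); return np.array(c["position"],float),d
def at(name,u,v,z):
    p,d=ray(arm.camera_model(name),u,v); return p+d*(z-p[2])/d[2]
def proj(name,P):
    c=arm.camera_model(name);R=np.array(c["rotation"])
    if R.shape!=(3,3): R=cv2.Rodrigues(R.astype(float))[0]
    q=R.T@(np.array(P,float)-np.array(c["position"])); return np.array([c["fx"]*q[0]/q[2]+c["cx"],c["fy"]*q[1]/q[2]+c["cy"]])
E
python3 - <<'E'
from h import *
t=arm.get_image("top");s=arm.get_image("side")
cv2.imwrite("pics/top0.png",t);cv2.imwrite("pics/side0.png",s)
cv2.imwrite("pics/top0b.png",cv2.resize(t,(800,600),interpolation=cv2.INTER_CUBIC))
for n in("top","side"):print(arm.camera_model(n))
print(arm.read_state(),arm.grip_point_offset)
E
```

```text
pics
{'fx': 374.15584809588574, 'fy': 374.15584809588574, 'cx': 258.1413250198883, 'cy': 190.10688615868676, 'position': array([396.47678286,   6.95533788, 979.34137921]), 'rotation': array([-2.11694278,  2.14309451, -0.14136663])}
{'fx': 483.09558341508415, 'fy': 483.09558341508415, 'cx': 246.22897139500995, 'cy': 195.37247613005218, 'position': array([ 320.45169443, -719.53943632,  673.23878121]), 'rotation': array([-2.21745859,  0.37875173, -0.16872572])}
{'clock': 0.1, 'joint_pos': array([ 1.11097142e+00,  4.23804620e-01,  1.63061523e+00, -4.78090906e-06,
        1.08859822e+00, -1.90126594e-02]), 'joint_velocities': array([ 0.00161802, -0.00263196, -0.00295076, -0.00065092, -0.00105266,
        0.00215885]), 'effort': array([-2.67839323e-04, -5.58423507e+01, -2.82445872e+01,  4.16931300e-05,
        2.87499388e-03,  5.26733217e-06]), 'tool_pos': array([266.4352258 , 564.81376205, 230.59767307]), 'tool_rot': array([-6.86757079e-01, -3.06526777e+00,  2.17651763e-03]), 'contact_force': array([ 0.20631755, -0.19721837, -0.52807698]), 'torque': array([ 0.03648412, -0.01792249,  0.03097848]), 'grasp_force': 0.0, 'finger_gap': 85.58336765632448} 18.700000000000003
```

View pics/top0b.png

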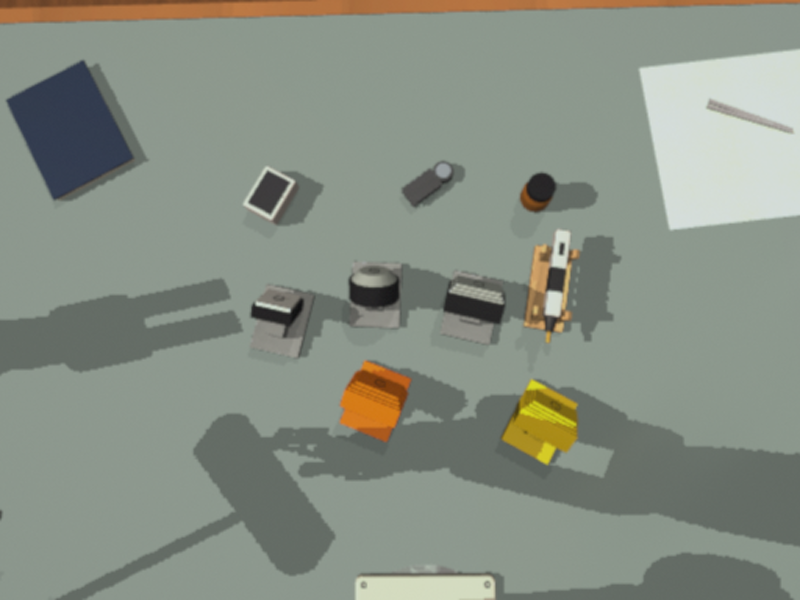

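View pics/side0.png

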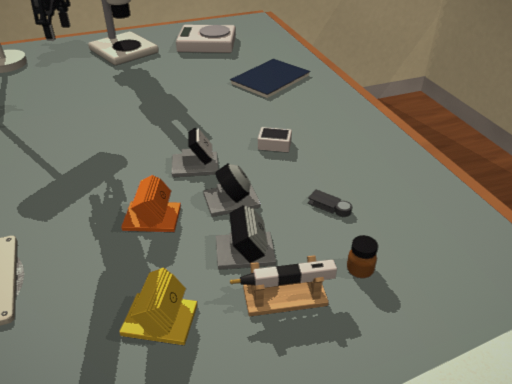

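Top: cradle with pen at 800x600-px (550,285), tip toward the robot. There are three grey stands: plate (278,298), round stone (374,271) and a third (475,290). The orange (375,400) and yellow (540,420) stands are look-alikes. Loupe (430,183), box (270,194) and jar (538,190) lie beyond. I'll confirm the third grey stand and read the ring positions in enlarged crops.

```bash
python3 - <<'E'
import cv2
t=cv2.imread("pics/top0.png");s=cv2.imread("pics/side0.png")
# top crop u150..340 v160..230 ; cradle u325..380 v140..225
a=cv2.resize(t[160:232,155:330],None,fx=4.5,fy=4.5,interpolation=cv2.INTER_CUBIC)
cv2.imwrite("pics/c1.png",a)
b=cv2.resize(t[140:225,325:385],None,fx=7,fy=7,interpolation=cv2.INTER_CUBIC)
c=cv2.resize(s[245:320,225:345],None,fx=5,fy=5,interpolation=cv2.INTER_CUBIC)
cv2.imwrite("pics/c2.png",b)
cv2.imwrite("pics/c3.png",cv2.resize(s[120:280,165:345],None,fx=3.6,fy=3.6,interpolation=cv2.INTER_CUBIC))
E
```

```text
(no output)
```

View pics/c1.png

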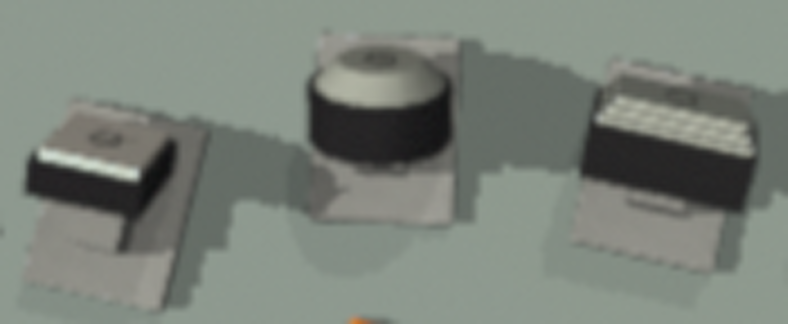

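View pics/c2.png

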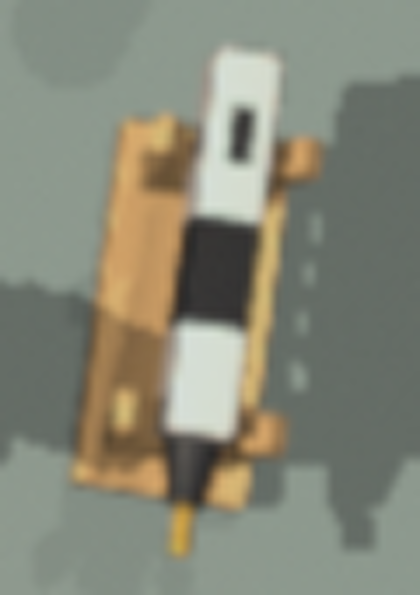

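View pics/c3.png

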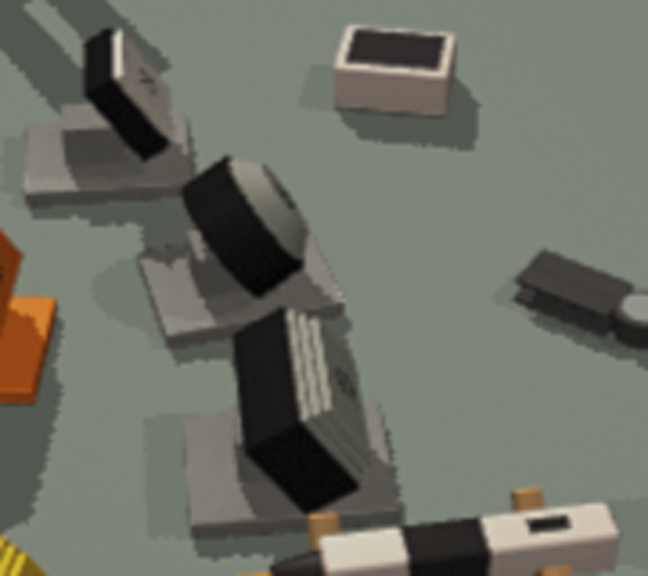

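```bash
python3 - <<'E'
from h import *
def T(x,y,f,o): return ((x+.5)/f-.5+o[0],(y+.5)/f-.5+o[1])
c1=lambda x,y:T(x,y,4.5,(155,160)); c2=lambda x,y:T(x,y,7,(325,140)); c3=lambda x,y:T(x,y,3.6,(165,120))
rings={"plate":((106,139),(147,80)),"round":((380,59),(286,196)),"oblong":((683,97),(345,381))}
for k,(a,b) in rings.items():
    ua,ub=c1(*a),c3(*b); P=at("top",*ua,65);Q=at("side",*ub,65)
    p,d=ray(arm.camera_model("top"),*ua);q,e=ray(arm.camera_model("side"),*ub)
    d/=np.linalg.norm(d);e/=np.linalg.norm(e)
    s=np.linalg.lstsq(np.c_[d,-e],q-p,rcond=None)[0]
    print(k,P.round(1),Q.round(1),"tri",(p+s[0]*d).round(1),(q+s[1]*e).round(1))
def yaw(a,b,z):
    A,B=at("top",*a,z),at("top",*b,z);return A.round(0)[:2],B.round(0)[:2],np.linalg.norm(A-B).round(),np.degrees(np.arctan2(B[1]-A[1],B[0]-A[0])).round(1)
print("plate side",yaw(c1(165,310),c1(208,127),10),"near",yaw(c1(165,310),c1(25,285),10),"far",yaw(c1(208,127),c1(75,98),10))
print("round sideR",yaw(c1(455,222),c1(460,38),10),"L",yaw(c1(315,220),c1(320,35),10))
print("obl L",yaw(c1(575,240),c1(612,60),10),"near",yaw(c1(712,270),c1(575,240),10))
print("obl face top edge",yaw(c1(752,150),c1(598,118),85))
print("plate face top edge",yaw(c1(138,178),c1(40,152),92))
print("cradle L",yaw(c2(75,480),c2(125,120),12),"near",yaw(c2(245,505),c2(75,480),12))
print("pen tail",at("top",*c2(251,54),71),"tip",at("top",*c2(180,553),58), "sleeve",at("top",*c2(218,270),71))
print("pen yaw",yaw(c2(180,553),c2(251,54),64))
E
```

```text
plate [541.6 226.   65. ] [540.3 225.7  65. ] tri [541.6 226.1  64.8] [540.4 226.3  64.6]
round [584.4  74.3  65. ] [583.9  73.4  65. ] tri [584.5  74.4  64.2] [584.3  74.4  64.2]
oblong [560.5 -92.6  65. ] [559.8 -91.5  65. ] tri [560.3 -92.5  65.9] [559.5 -92.3  65.8]
plate side (array([450., 203.]), array([557., 179.]), np.float64(109.0), np.float64(-12.4)) near (array([450., 203.]), array([465., 284.]), np.float64(83.0), np.float64(79.3)) far (array([557., 179.]), array([575., 258.]), np.float64(81.0), np.float64(76.8))
round sideR (array([499.,  35.]), array([608.,  31.]), np.float64(109.0), np.float64(-2.1)) L (array([501., 116.]), array([611., 114.]), np.float64(110.0), np.float64(-1.3))
obl L (array([488., -34.]), array([593., -58.]), np.float64(108.0), np.float64(-12.7)) near (array([ 469., -112.]), array([488., -34.]), np.float64(80.0), np.float64(76.9))
obl face top edge (array([ 528., -126.]), array([546., -44.]), np.float64(84.0), np.float64(77.2))
plate face top edge (array([516., 202.]), array([531., 255.]), np.float64(55.0), np.float64(74.4))
cradle L (array([ 498., -171.]), array([ 634., -195.]), np.float64(138.0), np.float64(-10.2)) near (array([ 488., -233.]), array([ 498., -171.]), np.float64(63.0), np.float64(80.8))
pen tail [ 642.99127778 -228.47195954   71.        ] tip [ 467.11724345 -197.7246829    58.        ] sleeve [ 565.17739983 -212.88193698   71.        ]
pen yaw (array([ 467., -196.]), array([ 645., -230.]), np.float64(181.0), np.float64(-10.8))
```

The third grey stand (c1 (670,130), c3 (300,400)) is oblong and step-cut on a grey base. The orange and yellow ones are decoys, so grey is the one meant. Rings triangulate to z ≈ 65, and the base edges come out as given (109 x 83). I also get a pen yaw of about -10°, with the tip near (467,-198).

The tool can't tilt, so I'll grip the pen and lever its tail up on the cradle's yoke top, pivoting it to 32° in the pads.

```bash
cat >> h.py <<'E'
def pose():
    s=arm.read_state(); R=cv2.Rodrigues(np.array(s["tool_rot"]))[0]; return s,np.array(s["tool_pos"]),R
def plan(x,y,z,ang):
    s,p,R=pose(); d=R.T@(np.array([x,y,z])-p); a=np.degrees(np.arctan2(R[1,0],R[0,0]))
    t=(a-ang+180)%360-180; print("t=%.1f pos"%s["clock"],p.round(1),"ang %.1f"%a,"-> shift",d.round(1),"turn %.3f"%np.radians(t), "gap %.1f F"%s["finger_gap"],np.round(s["contact_force"],1),"grip %.0f"%s["grasp_force"])
E
python3 - <<'E'
from h import *
plan(555.5,-212.5,130,-10.2)
def T(x,y,f,o): return ((x+.5)/f-.5+o[0],(y+.5)/f-.5+o[1])
for p in((320,155),(145,122),(285,430),(110,405)): print(p,at("top",*T(*p,7,(325,140)),67).round(0))
E
```

```text
t=0.1 pos [266.4 564.8 230.6] ang 154.7 -> shift [-593.1 -579.5  101.4] turn 2.879 gap 85.6 F [ 0.2 -0.2 -0.5] grip 0
(320, 155) [ 607. -252.   67.]
(145, 122) [ 620. -191.   67.]
(285, 430) [ 509. -234.   67.]
(110, 405) [ 518. -174.   67.]
```

jog_arm(increments=[[0.2,-300,-290,0,1.45],[0.2,-300,-290,0,1.45],[0.2,-300,-290,0,1.45],[0.2,-300,-290,0,1.45],[0.2,-300,-290,0,1.45],[0.2,-300,-290,0,1.45],[0.2,-300,-290,0,1.45],[0.2,-300,-290,0,1.45],[0.2,-300,-290,0,1.45],[0.2,-300,-290,0,1.45]])

```text
clock: 1.1
tool_pos: [414.8, 172.5, 231.2]
tool_rot: [2.555, 1.827, -0.001]
contact_force: [0.5, 1.1, 0.9]
finger_gap: 51.2
grasp_force: 0.0
```

```bash
python3 -c "
from h import *
plan(555.5,-212.5,130,-10.2)"
```

```text
t=1.1 pos [414.8 172.5 231.2] ang 71.1 -> shift [-318.7  257.7  101.4] turn 1.419 gap 51.2 F [0.5 1.1 0.9] grip 0
```

jog_arm(increments=[[0.2,-318,258,100,1.42],[0.2,-318,258,100,1.42],[0.2,-318,258,100,1.42],[0.2,-318,258,100,1.42],[0.2,-318,258,100,1.42],[0.2,-318,258,100,1.42],[0.2,-318,258,100,1.42],[0.2,-318,258,100,1.42],[0.2,-318,258,100,1.42],[0.2,-318,258,100,1.42]])

```text
clock: 2.1
tool_pos: [559.4, -211.1, 130.0]
tool_rot: [3.129, -0.279, -0.001]
contact_force: [-0.2, 0.6, 0.0]
finger_gap: 51.4
grasp_force: 0.0
```

jog_arm(increments=[[0.2,0,0,0,0],[0.2,0,0,0,0]])

```text
clock: 2.3
tool_pos: [558.7, -207.8, 131.0]
tool_rot: [-3.13, 0.262, 0.001]
contact_force: [0.8, -0.8, -0.7]
finger_gap: 51.4
grasp_force: 0.0
```

```bash
python3 -c "
from h import *
plan(555.5,-212.5,38,-10.2)"
```

```text
t=2.3 pos [ 558.7 -207.8  131. ] ang -9.6 -> shift [-2.3  5.2 93. ] turn 0.011 gap 51.4 F [ 0.8 -0.8 -0.7] grip 0
```

jog_arm(increments=[[0.2,-2,5,40,0.01],[0.2,-2,5,70,0.01],[0.2,-2,5,85,0.01],[0.2,-2,5,93,0.01],[0.2,-2,5,93,0.01]])

```text
clock: 2.8
tool_pos: [556.2, -212.2, 38.0]
tool_rot: [-3.129, 0.279, 0.001]
contact_force: [0.8, 0.1, 0.4]
finger_gap: 51.3
grasp_force: 0.0
```

```bash
python3 -c "
from h import *
plan(555.5,-212.5,38,-10.2)
import cv2
t=arm.get_image('side');cv2.imwrite('pics/g.png',cv2.resize(t[170:350,200:400],None,fx=3,fy=3,interpolation=cv2.INTER_CUBIC))"
```

```text
t=2.8 pos [ 556.2 -212.2   38. ] ang -10.2 -> shift [-0.6  0.4 -0. ] turn 0.000 gap 51.3 F [0.8 0.1 0.4] grip 0
```

View pics/g.png

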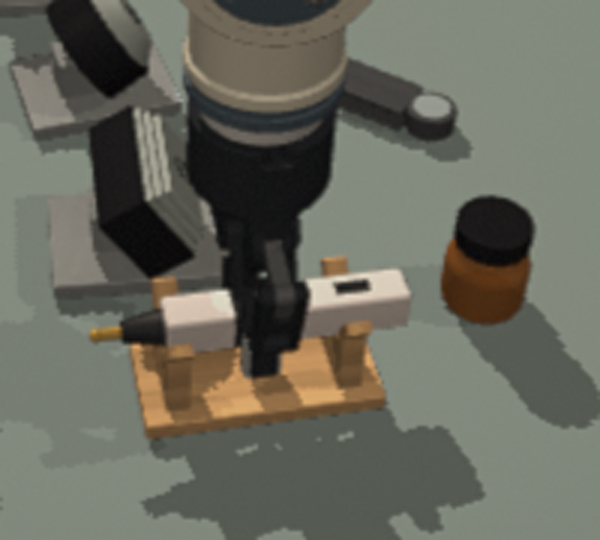

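The fingers (265,320) straddle the sleeve between the yokes. I'll close and lift.

jog_arm(increments=[[-1,0,0,0,0],[-1,0,0,0,0],[-1,0,0,0,0],[-1,0,0,0,0],[-1,0,0,0,0],[-1,0,0,-20,0],[-1,0,0,-50,0],[-1,0,0,-80,0],[-1,0,0,-80,0]], squeeze=25)

```text
clock: 3.75
tool_pos: [558.8, -213.7, 122.5]
tool_rot: [3.127, -0.281, 0.011]
contact_force: [0.2, 0.2, -1.8]
finger_gap: 23.8
grasp_force: 25.8
```

```bash
python3 -c "
from h import *
plan(555.5,-212.5,118,-10.2)"
```

```text
t=3.8 pos [ 558.8 -213.7  122.5] ang -10.3 -> shift [-3.5 -0.6  4.5] turn -0.001 gap 23.8 F [ 0.2  0.2 -1.8] grip 26
```

```bash
python3 -c "
from h import *
plan(501.2,-269,95,79.8)"
```

```text
t=3.8 pos [ 558.8 -213.7  122.5] ang -10.3 -> shift [-47.   64.6  27.3] turn -1.572 gap 23.8 F [ 0.2  0.2 -1.8] grip 26
```

jog_arm(increments=[[-1,-10,20,0,-0.15],[-1,-30,50,0,-0.4],[-1,-47,65,10,-1.57],[-1,-47,65,20,-1.57],[-1,-47,65,20,-1.57],[-1,-47,65,20,-1.57],[-1,-47,65,20,-1.57],[-1,-47,65,20,-1.57],[-1,-47,65,20,-1.57],[-1,-47,65,20,-1.57]])

```text
clock: 4.75
tool_pos: [497.9, -268.0, 97.6]
tool_rot: [-2.474, -1.934, 0.001]
contact_force: [0.1, -0.4, -0.6]
finger_gap: 23.9
grasp_force: 25.7
```

jog_arm(increments=[[-1,0,0,0,-0.01],[-1,0,0,0,-0.01],[-1,0,0,0,-0.01],[-1,0,0,0,-0.01]])

```text
clock: 5.15
tool_pos: [498.4, -268.2, 98.2]
tool_rot: [-2.473, -1.937, 0.0]
contact_force: [0.0, -0.6, -0.7]
finger_gap: 23.4
grasp_force: 25.7
```

```bash
python3 -c "
from h import *
plan(501.2,-269,62,79.8)"
```

```text
t=5.2 pos [ 498.4 -268.2   98.2] ang 76.1 -> shift [-0.1  3.  36.2] turn -0.064 gap 23.4 F [ 0.  -0.6 -0.7] grip 26
```

jog_arm(increments=[[-1,0,3,15,-0.06],[-1,0,3,28,-0.06],[-1,0,3,35,-0.06],[-1,0,3,38,-0.06],[-1,0,3,40,-0.06],[-1,0,3,42,-0.06],[-1,0,3,44,-0.06],[-1,0,3,46,-0.06]], squeeze=20)

```text
clock: 5.95
tool_pos: [501.0, -269.9, 53.0]
tool_rot: [2.413, 2.011, -0.002]
contact_force: [-5.5, -5.0, 8.7]
finger_gap: 23.7
grasp_force: 28.8
```

```bash
python3 -c "
from h import *
plan(501.2,-269,41,79.8)
import cv2
t=arm.get_image('side');cv2.imwrite('pics/l.png',cv2.resize(t[200:384,160:400],None,fx=3,fy=3,interpolation=cv2.INTER_CUBIC))"
```

```text
t=6.0 pos [ 501.  -269.9   53. ] ang 79.6 -> shift [ 0.9  0.1 12. ] turn -0.003 gap 23.7 F [-5.5 -5.   8.7] grip 29
```

View pics/l.png

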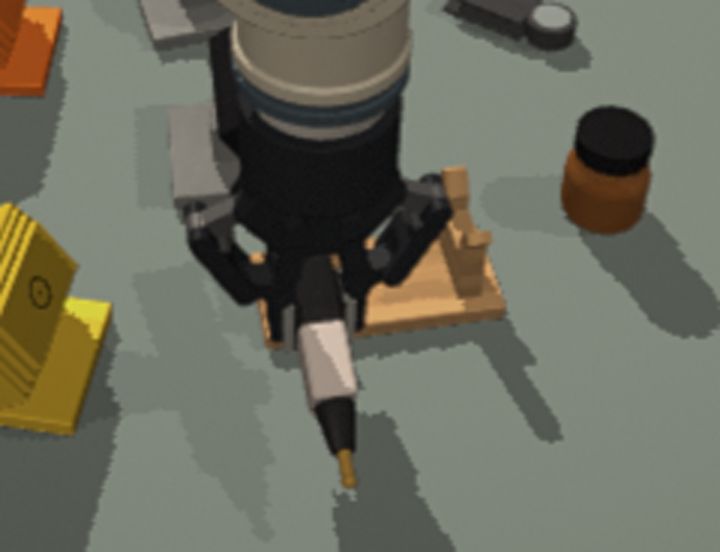

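```bash
cat >> h.py <<'E'
def tilt(name,uv,L=90,off=20,lat=0):
    from scipy.optimize import least_squares
    s,p,R=pose(); g=p+[0,0,off]
    f=lambda v:proj(name,g-R[:,0]*v[1]*np.cos(v[0])-[0,0,v[1]*np.sin(v[0])])-uv
    r=least_squares(f,[.4,L]); r1=least_squares(lambda v:f([v[0],L]),[.4]); print("tilt deg %.1f L %.1f"%(np.degrees(r.x[0]),r.x[1]),"L fixed %.1f"%np.degrees(r1.x[0]),"resid",r1.fun.round(1))
E
python3 -c "
from h import *
tilt('side',np.array([275.6,362.2]))"
```

```text
tilt deg 17.8 L 91.4 L fixed 20.7 resid [-0.4 -0.2]
```

jog_arm(increments=[[-1,0,0,2,0],[-1,0,0,4,0],[-1,0,0,6,0],[-1,0,0,8,0],[-1,0,0,10,0],[-1,0,0,10,0]])

```text
clock: 6.6
tool_pos: [500.9, -269.3, 42.7]
tool_rot: [-2.413, -2.011, 0.001]
contact_force: [-4.4, -2.5, 5.9]
finger_gap: 24.0
grasp_force: 30.6
```

```bash
python3 -c "
from h import *
plan(501.2,-269,41,79.8)
import cv2
t=arm.get_image('side');cv2.imwrite('pics/l2.png',t)
c=t[300:384,230:320].astype(int); m=(c[...,2]-c[...,0]>70)&(c[...,2]>110); ys,xs=np.nonzero(m); print(len(xs),xs.min()+230,xs.max()+230,ys.min()+300,ys.max()+300)
b=ys.argmax(); u=xs[ys>=ys.max()-1].mean()+230;v=ys.max()+300; print(u,v); tilt('side',np.array([u,v]))"
```

```text
t=6.6 pos [ 500.9 -269.3   42.7] ang 79.6 -> shift [0.3 0.2 1.7] turn -0.003 gap 24.0 F [-4.4 -2.5  5.9] grip 31
262 272 319 300 368
274.2 368
tilt deg 28.3 L 91.9 L fixed 30.0 resid [-0.4 -1.2]
```

jog_arm(increments=[[-1,0,0,1,0],[-1,0,0,2,0],[-1,0,0,2,0],[-1,0,0,-30,0],[-1,0,0,-80,0],[-1,0,0,-125,0],[-1,0,0,-145,0],[-1,0,0,-145,0]])

```text
clock: 7.45
tool_pos: [503.2, -269.9, 190.7]
tool_rot: [2.409, 2.007, 0.004]
contact_force: [0.7, -0.3, -1.1]
finger_gap: 23.6
grasp_force: 29.8
```

```bash
python3 -c "
from h import *
plan(640,204,185,-12.5)"
```

```text
t=7.5 pos [ 503.2 -269.9  190.7] ang 79.6 -> shift [490.8  49.1   5. ] turn 1.608 gap 23.6 F [ 0.7 -0.3 -1.1] grip 30
```

jog_arm(increments=[[-1,30,0,0,0.1],[-1,70,0,0,0.25],[-1,115,20,0,0.4],[-1,160,30,0,0.55],[-1,205,40,0,0.7],[-1,250,45,0,0.85],[-1,295,49,0,1.0],[-1,340,49,0,1.15],[-1,380,49,0,1.3],[-1,400,49,0,1.4]], squeeze=30)

```text
clock: 8.45
tool_pos: [620.3, 119.1, 184.9]
tool_rot: [-3.141, 0.022, 0.005]
contact_force: [0.6, -0.9, -1.0]
finger_gap: 23.7
grasp_force: 29.8
```

```bash
python3 -c "
from h import *
plan(640,204,140,-12.5)"
```

```text
t=8.4 pos [620.3 119.1 184.9] ang -0.8 -> shift [ 18.6 -85.1  44.8] turn 0.204 gap 23.7 F [ 0.6 -0.9 -1. ] grip 30
```

jog_arm(increments=[[-1,10,-30,0,0.1],[-1,16,-65,10,0.2],[-1,18,-85,30,0.2],[-1,18,-85,45,0.2],[-1,18,-85,45,0.2],[-1,18,-85,45,0.2]])

```text
clock: 9.05
tool_pos: [639.1, 199.5, 141.0]
tool_rot: [3.123, -0.329, -0.004]
contact_force: [-0.8, -1.2, -1.8]
finger_gap: 23.7
grasp_force: 29.8
```

```bash
python3 -c "
from h import *
plan(640,204,110,-12.5)
t=arm.get_image('top');s=arm.get_image('side')
cv2.imwrite('pics/p_t.png',t);cv2.imwrite('pics/p_s.png',s)
a=cv2.resize(t[150:250,140:240],(400,400),interpolation=cv2.INTER_CUBIC)
b=cv2.resize(s[80:180,170:270],(400,400),interpolation=cv2.INTER_CUBIC)
cv2.imwrite('pics/p.png',np.hstack([a,b]))
s,p,R=pose()
tip=p+[0,0,20]-R[:,0]*91*np.cos(np.radians(31))-[0,0,91*np.sin(np.radians(31))]
print(tip,proj('top',tip),proj('side',tip))"
```

```text
t=9.1 pos [639.1 199.5 141. ] ang -12.0 -> shift [ 0.  -4.6 31. ] turn 0.008 gap 23.7 F [-0.8 -1.2 -1.8] grip 30
[564.00287337 215.91994405 115.79796274] [177.59352623 177.76475806] [215.27501677 123.15704105]
```

View pics/p.png

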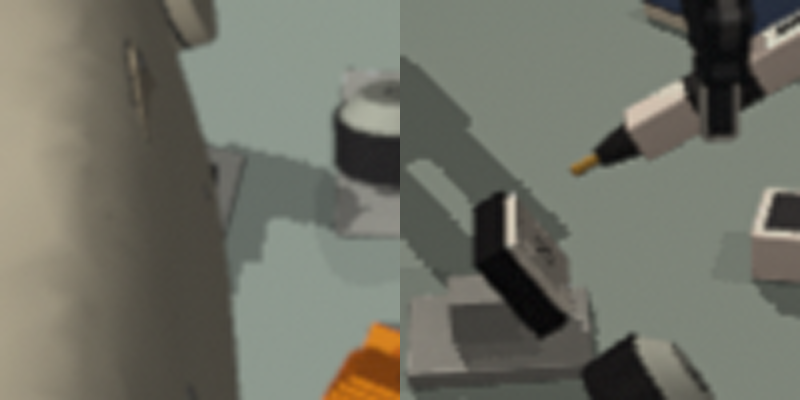

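```bash
python3 -c "
from h import *
tilt('side',np.array([212.9,122.4]))
import cv2
s=cv2.imread('pics/p_s.png'); g=s[70:130,205:290].astype(int)
# brass pixels
m=(g[...,2]-g[...,0]>60); ys,xs=np.nonzero(m); k=xs+205<225; print('brass',sorted(zip((xs[k]+205).tolist(),(ys[k]+70).tolist()))[:12])
w=(g.min(2)>150); 
for c in range(0,85,3):
    r=np.nonzero(w[:,c])[0]
    if len(r): print(c+205,r.min()+70,r.max()+70,len(r),end=' | ')
st,p,R=pose()
for th in(26,29,32,35):
    d=lambda L:p+[0,0,20]+R[:,0]*L*np.cos(np.radians(th))+np.array([0,0,L*np.sin(np.radians(th))])
    print(th,proj('side',d(-90)).round(1),proj('side',d(-34)).round(1),proj('side',d(92)).round(1))
"
```

```text
tilt deg 28.1 L 94.4 L fixed 27.8 resid [ 1.6 -1.1]
brass [(213, 121), (213, 122), (214, 121), (214, 122), (215, 120), (215, 121), (216, 119), (216, 120), (216, 121), (217, 119), (217, 120), (218, 119)]
229 106 110 5 | 232 104 108 5 | 235 102 106 5 | 238 101 105 5 | 262 87 129 8 | 265 89 90 2 | 268 87 88 2 | 271 86 86 1 | 274 80 85 6 | 277 79 83 5 | 280 78 81 4 | 26 [213.8 120.4] [235.6 109.2] [286.3  83.2]
29 [214.9 121.9] [236.  109.8] [285.4  81.5]
32 [216.  123.4] [236.4 110.4] [284.4  79.8]
35 [217.2 124.8] [236.9 110.9] [283.2  78.2]
```

```bash
cat >> h.py <<'E'
F={"plate":(541,226,65,-12.5),"round":(584.3,74,65,-1.7),"oblong":(560.2,-92.4,65,-12.8)}
H,V=82.2,-25.6
def tp(k,dist):
    x,y,z,a=F[k];r=np.radians(a);c=np.cos(np.radians(32));h=np.array([np.cos(r),np.sin(r),0])
    n=c*h+[0,0,np.sin(np.radians(32))]; t=np.array([x,y,z])+n*dist; T=t+h*H-[0,0,V]; plan(*T,a)
    s,p,R=pose(); tip=p-R[:,0]*H+[0,0,V]; e=tip-[x,y,z]; print("tip now",tip.round(1),"along n %.1f lateral"%(e@n),(e-n*(e@n)).round(1))
    return n
def force(n,N=8):
    v=[]
    for i in range(N): arm.get_image("side"); v.append(np.array(arm.read_state()["contact_force"])@n)
    print("F.n mean %.2f sd %.2f"%(np.mean(v),np.std(v)))
E
python3 -c "
from h import *
n=tp('plate',15);force(n,4)"
```

```text
t=9.2 pos [640.3 199.6 142.7] ang -12.1 -> shift [-7.7 -4.3 44.1] turn 0.008 gap 23.7 F [ 0.2 -0.4 -0.6] grip 30
tip now [559.9 216.8 117.1] along n 44.9 lateral [-18.3  -1.   28.3]
F.n mean -0.52 sd 0.34
```

jog_arm(increments=[[-1,-4,-4,15,0.01],[-1,-8,-4,35,0.01],[-1,-8,-4,44,0.01],[-1,-8,-4,44,0.01],[-1,-8,-4,44,0.01]])

```text
clock: 9.85
tool_pos: [633.1, 206.4, 98.2]
tool_rot: [3.123, -0.344, -0.0]
contact_force: [0.6, -0.1, -0.7]
finger_gap: 23.6
grasp_force: 29.8
```

```bash
cat >> h.py <<'E'
def look(k,N=6):
    x,y,z,a=F[k];r=np.radians(a);h=np.array([np.cos(r),np.sin(r),0]);n=np.cos(np.radians(32))*h+[0,0,np.sin(np.radians(32))]
    u=np.cross([0,0,1],h);w=np.cross(n,u); f=[];P=[]
    for i in range(N):
        im=arm.get_image("side"); s=arm.read_state(); f.append(np.array(s["contact_force"])@n);P.append(s["tool_pos"])
    p=np.mean(P,0);_,_,R=pose(); tip=p-R[:,0]*H+[0,0,V]; e=tip-[x,y,z]
    a=(np.degrees(np.arctan2(R[1,0],R[0,0]))-a)
    print("t %.1f TCP"%s["clock"],p.round(1),"sd",np.std(P,0).round(1),"F.n %.2f+-%.2f"%(np.mean(f),np.std(f)),"tip along n %.1f left %.1f up-face %.1f yawerr %.1f"%(e@n,e@u,e@w,a))
    D=-e; print("shift to touch:",(R.T@D).round(1),"unit press:",(R.T@-n).round(2)); return im
E
python3 -c "
from h import *
im=look('plate')
a=cv2.resize(im[110:170,180:240],(600,600),interpolation=cv2.INTER_CUBIC);cv2.imwrite('pics/p2.png',a)
"
```

```text
t 10.2 TCP [633.6 206.4  99. ] sd [0.1 0.  0.1] F.n -0.43+-0.68 tip along n 15.0 left 1.0 up-face 0.5 yawerr -0.1
shift to touch: [-12.5   1.    8.4] unit press: [-0.85  0.    0.53]
```

View pics/p2.png

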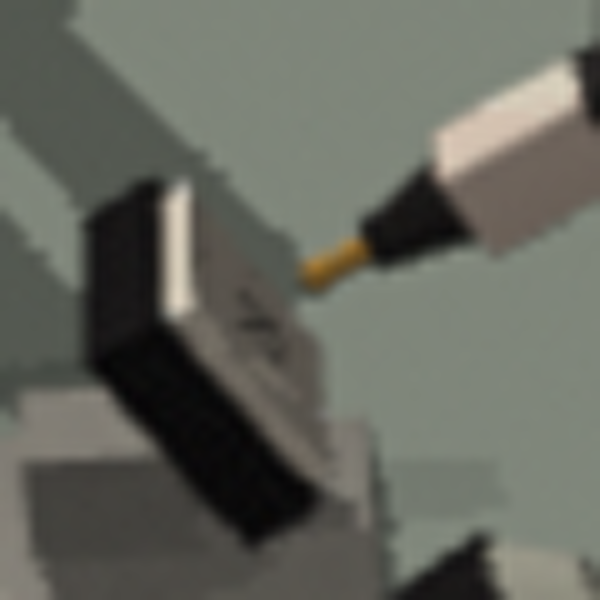

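```bash
python3 -c "
from h import *
c=np.array([541,226,65.]);r=np.radians(-12.5);h=np.array([np.cos(r),np.sin(r),0]);n=.848*h+[0,0,.53];u=np.cross([0,0,1],h);w=np.cross(n,u)
q=lambda d:(proj('side',d)-proj('side',c)).round(2)
print('ring',proj('side',c),'15n',q(c+15*n),'10u',q(c+10*u),'10w',q(c+10*w),w)
"
```

```text
ring [205.74411256 141.73993421] 15n [ 5.22 -3.27] 10u [-0.21 -2.25] 10w [-2.49 -2.93] [-0.51743688  0.114713    0.848     ]
```

jog_arm(increments=[[-1,-4,1,4,0],[-1,-8,1,7.5,0],[-1,-10,1,8.5,0],[-1,-11,1,9.5,0],[-1,-12,1,10,0],[-1,-12,1,10,0]])

```text
clock: 10.75
tool_pos: [621.2, 207.9, 88.4]
tool_rot: [3.123, -0.343, 0.001]
contact_force: [0.5, -0.2, -0.2]
finger_gap: 23.7
grasp_force: 30.0
```

```bash
python3 -c "
from h import *
im=look('plate')
cv2.imwrite('pics/p3.png',im)
"
```

```text
t 11.1 TCP [621.3 207.8  88.5] sd [0. 0. 0.] F.n 0.87+-0.32 tip along n -1.0 left -0.3 up-face -1.9 yawerr -0.1
shift to touch: [-0.1 -0.3 -2.1] unit press: [-0.85  0.    0.53]
```

jog_arm(increments=[[-1,-0.8,0,0.5,0],[-1,-1.7,0,1,0],[-1,-2.5,0,1.5,0],[-1,-2.5,0,1.5,0],[-1,-2.5,0,1.5,0]])

```text
clock: 11.55
tool_pos: [618.7, 208.4, 86.9]
tool_rot: [-3.123, 0.344, -0.0]
contact_force: [1.2, -0.1, -0.2]
finger_gap: 23.5
grasp_force: 30.0
```

```bash
python3 -c "
from h import *
im=look('plate')
a=cv2.resize(im[110:170,180:240],(600,600),interpolation=cv2.INTER_CUBIC);cv2.imwrite('pics/p4.png',a)
"
```

```text
t 11.8 TCP [618.7 208.4  86.9] sd [0. 0. 0.] F.n 1.51+-0.21 tip along n -4.1 left -0.2 up-face -1.8 yawerr -0.1
shift to touch: [ 2.5 -0.2 -3.7] unit press: [-0.85  0.    0.53]
```

View pics/p4.png

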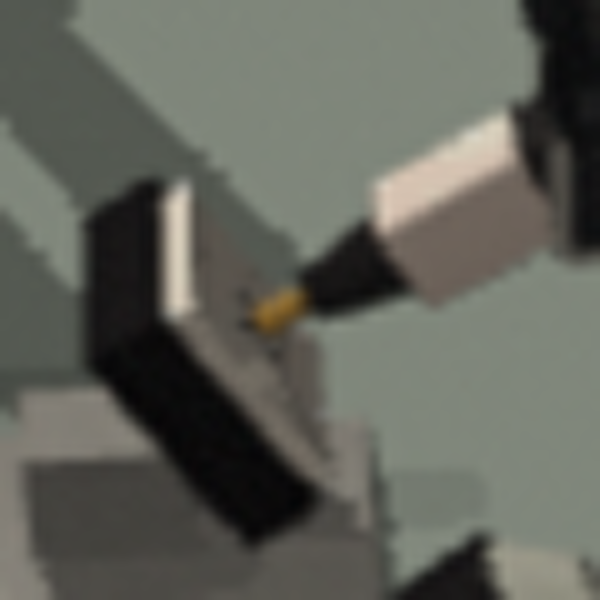

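The nib (258,320)→(300,297) is visibly pushed in about 3.5 mm, with the tip in the ring and about 2 N on it. I'll hold a bit longer, then retract.

jog_arm(increments=[[-1,0,0,0,0],[-1,0,0,0,0],[-1,0,0,0,0],[-1,0,0,0,0],[-1,8,0,-5,0],[-1,25,0,-16,0],[-1,50,0,-40,0],[-1,50,0,-40,0]])

```text
clock: 12.65
tool_pos: [672.3, 197.6, 130.6]
tool_rot: [-3.12, 0.345, -0.011]
contact_force: [0.7, 1.1, -0.1]
finger_gap: 23.8
grasp_force: 29.9
```

```bash
python3 -c "
from h import *
tp('round',40)"
```

```text
t=12.7 pos [672.3 197.6 130.6] ang -12.6 -> shift [ 55.  117.9  18.8] turn -0.191 gap 23.8 F [ 0.7  1.1 -0.1] grip 30
tip now [592.1 215.5 104.4] along n 24.0 lateral [-12.5 142.1  26.7]
```

jog_arm(increments=[[-1,20,30,0,-0.1],[-1,40,75,0,-0.19],[-1,55,118,5,-0.19],[-1,55,118,18,-0.19],[-1,55,118,18,-0.19],[-1,55,118,18,-0.19]])

```text
clock: 13.25
tool_pos: [694.5, 71.2, 108.0]
tool_rot: [-3.141, 0.046, 0.003]
contact_force: [1.2, 0.2, -1.2]
finger_gap: 23.7
grasp_force: 29.9
```

```bash
python3 -c "
from h import *
look('round',3)"
```

```text
t 13.4 TCP [695.2  71.8 108.9] sd [0.2 0.1 0.2] F.n -0.78+-0.38 tip along n 34.1 left 0.9 up-face 0.3 yawerr 0.1
shift to touch: [-28.7   0.9  18.3] unit press: [-0.85 -0.    0.53]
```

jog_arm(increments=[[-1,-10,1,7,0],[-1,-18,1,13,0],[-1,-21,1,15.5,0],[-1,-21,1,15.5,0],[-1,-21,1,15.5,0]])

```text
clock: 13.9
tool_pos: [674.5, 70.1, 93.4]
tool_rot: [3.141, -0.046, 0.0]
contact_force: [1.0, -0.2, -0.7]
finger_gap: 23.6
grasp_force: 30.0
```

```bash
cat >> h.py <<'E'
def brass(im,k):
    s,p,R=pose(); tip=p-R[:,0]*H+[0,0,V]; q=proj("side",tip); u,v=q.astype(int)
    g=im[v-12:v+12,u-12:u+16].astype(int); m=g[...,2]-g[...,0]>45; ys,xs=np.nonzero(m); i=xs<=xs.min()+1
    print("brass tip",xs.min()+u-12,(ys[i]+v-12).mean(),"n",len(xs),"pred",q.round(1),"ring",proj("side",F[k][:3]).round(1))
E
python3 -c "
from h import *
im=look('round');brass(im,'round')"
```

```text
t 14.2 TCP [674.8  70.   93.6] sd [0.1 0.  0.1] F.n -0.73+-0.29 tip along n 8.7 left -1.3 up-face -1.9 yawerr 0.0
shift to touch: [-8.4 -1.3  3. ] unit press: [-0.85 -0.    0.53]
brass tip 248 170.71428571428572 n 22 pred [248.  172.5] ring [244.2 173.9]
```

jog_arm(increments=[[-1,-4,-1,2.5,0],[-1,-6,-1,3.8,0],[-1,-7,-1,4.4,0],[-1,-8,-1,5,0],[-1,-8,-1,5,0],[-1,-8,-1,5,0]])

```text
clock: 14.8
tool_pos: [666.7, 71.3, 88.6]
tool_rot: [-3.141, 0.046, -0.001]
contact_force: [1.1, 0.0, -0.0]
finger_gap: 23.5
grasp_force: 30.1
```

```bash
python3 -c "
from h import *
im=look('round');brass(im,'round')"
```

```text
t 15.1 TCP [666.6  71.3  88.5] sd [0.1 0.  0.1] F.n 0.22+-0.46 tip along n -1.0 left -0.3 up-face -1.9 yawerr 0.0
shift to touch: [-0.2 -0.3 -2.2] unit press: [-0.85 -0.    0.53]
brass tip 244 173.0 n 22 pred [244.2 174.8] ring [244.2 173.9]
```

jog_arm(increments=[[-1,-1,0,0.6,0],[-1,-2,0,1.3,0],[-1,-3.2,0,2,0],[-1,-3.2,0,2,0],[-1,-3.2,0,2,0]])

```text
clock: 15.6
tool_pos: [663.4, 71.3, 86.5]
tool_rot: [-3.141, 0.046, -0.001]
contact_force: [2.1, -0.6, 1.0]
finger_gap: 23.7
grasp_force: 30.2
```

```bash
python3 -c "
from h import *
im=look('round',10);brass(im,'round')"
```

```text
t 16.1 TCP [663.3  71.4  86.4] sd [0.1 0.  0.1] F.n 1.97+-0.35 tip along n -4.9 left -0.3 up-face -1.9 yawerr 0.0
shift to touch: [ 3.1 -0.3 -4.2] unit press: [-0.85 -0.    0.53]
brass tip 244 173.0 n 16 pred [242.8 175.9] ring [244.2 173.9]
```

jog_arm(increments=[[-1,0,0,0,0],[-1,0,0,0,0],[-1,0,0,0,0],[-1,8,0,-5,0],[-1,25,0,-16,0],[-1,50,0,-40,0],[-1,50,0,-40,0]])

```text
clock: 16.8
tool_pos: [718.2, 69.9, 130.0]
tool_rot: [-3.141, 0.046, -0.012]
contact_force: [0.8, 0.7, -1.0]
finger_gap: 23.7
grasp_force: 30.0
```

```bash
python3 -c "
from h import *
tp('oblong',40)"
```

```text
t=16.8 pos [718.2  69.9 130. ] ang -1.7 -> shift [-39.3 189.3  17.8] turn 0.194 gap 23.7 F [ 0.8  0.7 -1. ] grip 30
tip now [636.   72.3 103.8] along n 52.3 lateral [ 32.6 174.6  11.1]
```

jog_arm(increments=[[-1,0,40,0,0.05],[-1,0,85,0,0.12],[-1,-15,130,0,0.19],[-1,-35,170,0,0.19],[-1,-38,189,8,0.19],[-1,-38,189,18,0.19],[-1,-38,189,18,0.19],[-1,-38,189,18,0.19]])

```text
clock: 17.6
tool_pos: [669.7, -116.5, 107.5]
tool_rot: [-3.122, 0.342, 0.002]
contact_force: [0.4, 0.3, -1.0]
finger_gap: 23.8
grasp_force: 30.1
```

```bash
python3 -c "
from h import *
look('oblong',3)"
```

```text
t 17.8 TCP [ 670.3 -116.5  108.2] sd [0.1 0.1 0.2] F.n -0.65+-0.16 tip along n 35.2 left 0.4 up-face -1.2 yawerr 0.3
shift to touch: [-30.5   0.2  17.6] unit press: [-0.85 -0.    0.53]
```

jog_arm(increments=[[-1,-10,0,7,0],[-1,-18,0,12.5,0],[-1,-22,0,14.6,0],[-1,-22,0,14.6,0],[-1,-22,0,14.6,0]])

```text
clock: 18.25
tool_pos: [648.3, -113.2, 93.9]
tool_rot: [3.123, -0.344, 0.001]
contact_force: [0.4, 0.8, -1.6]
finger_gap: 23.6
grasp_force: 30.1
```

```bash
python3 -c "
from h import *
im=look('oblong');brass(im,'oblong')"
```

```text
t 18.6 TCP [ 648.7 -113.3   94. ] sd [0.1 0.  0.1] F.n -0.42+-0.45 tip along n 9.1 left -1.1 up-face -1.7 yawerr 0.2
shift to touch: [-8.7 -1.1  3.4] unit press: [-0.85 -0.    0.53]
brass tip 265 222.5 n 27 pred [265.4 224.5] ring [260.8 225.7]
```

jog_arm(increments=[[-1,-4,-1,2.5,0],[-1,-6,-1,3.8,0],[-1,-7.5,-1,4.7,0],[-1,-8.5,-1,5.3,0],[-1,-8.5,-1,5.3,0],[-1,-8.5,-1,5.3,0]])

```text
clock: 19.15
tool_pos: [640.4, -110.4, 88.6]
tool_rot: [3.123, -0.344, 0.001]
contact_force: [0.2, 0.1, -0.4]
finger_gap: 23.5
grasp_force: 30.1
```

```bash
python3 -c "
from h import *
im=look('oblong');brass(im,'oblong')"
```

```text
t 19.4 TCP [ 640.4 -110.4   88.6] sd [0. 0. 0.] F.n 0.38+-0.33 tip along n -1.1 left -0.1 up-face -1.7 yawerr 0.2
shift to touch: [ 0.  -0.1 -2.1] unit press: [-0.85 -0.    0.53]
brass tip 260 224.5 n 30 pred [260.7 226.6] ring [260.8 225.7]
```

jog_arm(increments=[[-1,-1,0,0.6,0],[-1,-2,0,1.3,0],[-1,-3.2,0,2,0],[-1,-3.2,0,2,0],[-1,-3.2,0,2,0]])

```text
clock: 19.95
tool_pos: [637.2, -109.7, 86.6]
tool_rot: [3.123, -0.344, 0.001]
contact_force: [0.8, -0.1, 1.2]
finger_gap: 23.5
grasp_force: 30.3
```

```bash
python3 -c "
from h import *
im=look('oblong',10);brass(im,'oblong')"
```

```text
t 20.4 TCP [ 637.1 -109.6   86.5] sd [0.1 0.  0. ] F.n 1.88+-0.48 tip along n -5.0 left -0.1 up-face -1.7 yawerr 0.2
shift to touch: [ 3.4 -0.1 -4.1] unit press: [-0.85 -0.    0.53]
brass tip 260 224.85714285714286 n 25 pred [259.  227.5] ring [260.8 225.7]
```

jog_arm(increments=[[-1,0,0,0,0],[-1,0,0,0,0],[-1,0,0,0,0],[-1,8,0,-5,0],[-1,25,0,-16,0],[-1,40,0,-50,0],[-1,40,0,-75,0],[-1,40,0,-75,0]])

```text
clock: 21.25
tool_pos: [678.9, -118.9, 165.4]
tool_rot: [3.122, -0.344, 0.01]
contact_force: [0.0, 0.1, -0.4]
finger_gap: 23.7
grasp_force: 30.1
```

```bash
python3 -c "
from h import *
plan(557,-213,110,-10.2)"
```

```text
t=21.2 pos [ 678.9 -118.9  165.4] ang -12.6 -> shift [-98.8 118.3  54.7] turn -0.041 gap 23.7 F [ 0.   0.1 -0.4] grip 30
```

jog_arm(increments=[[-1,-30,35,0,-0.04],[-1,-60,70,0,-0.04],[-1,-90,105,10,-0.04],[-1,-99,118,40,-0.04],[-1,-99,118,50,-0.04],[-1,-99,118,50,-0.04],[-1,-99,118,50,-0.04]], squeeze=20)

```text
clock: 21.95
tool_pos: [554.8, -211.5, 111.4]
tool_rot: [-3.129, 0.28, -0.0]
contact_force: [0.4, -0.9, -1.4]
finger_gap: 24.0
grasp_force: 30.0
```

```bash
python3 -c "
from h import *
im=arm.get_image('side');plan(557,-213,70,-10.2);F['cr']=(467,-197,58,-10.2);brass(im,'cr')"
```

```text
t=22.0 pos [ 555.2 -211.5  111.9] ang -10.2 -> shift [ 2.   1.1 41.9] turn -0.000 gap 23.7 F [-0.2  0.2 -0.5] grip 30
brass tip 233 266.5 n 41 pred [234.1 268.4] ring [230.4 281.1]
```

jog_arm(increments=[[-1,2,1,20,0],[-1,3,1,36,0],[-1,3,1,42,0],[-1,3,1,45,0],[-1,3,1,48,0],[-1,3,1,51,0],[-1,3,1,54,0],[-1,3,1,57,0],[-1,3,1,60,0]])

```text
clock: 22.9
tool_pos: [559.7, -214.5, 53.6]
tool_rot: [3.127, -0.281, 0.01]
contact_force: [5.5, 1.1, 10.8]
finger_gap: 23.6
grasp_force: 31.7
```

```bash
python3 -c "
from h import *
im=arm.get_image('side');plan(557,-213,38,-10.2);cv2.imwrite('pics/r1.png',im)
g=im[240:300,215:265].astype(int);m=g[...,2]-g[...,0]>60;
ys,xs=np.nonzero(m&(np.arange(215,265)[None]<240));print(xs.min()+215,ys[xs<=xs.min()+1].mean()+240)"
```

```text
t=22.9 pos [ 559.8 -214.5   53.3] ang -10.3 -> shift [-3.1 -1.  15.3] turn -0.002 gap 23.6 F [4.7 0.8 7.5] grip 31
235 286.2857142857143
```

jog_arm(increments=[[-1,-1,0,3,0],[-1,-1,0,6,0],[-1,-1,0,9,0],[-1,-1,0,11,0],[-1,-1,0,13,0],[-1,-1,0,13,0]])

```text
clock: 23.55
tool_pos: [560.1, -215.0, 41.2]
tool_rot: [3.126, -0.281, 0.015]
contact_force: [6.2, -0.9, 8.2]
finger_gap: 23.4
grasp_force: 32.3
```

```bash
python3 -c "
from h import *
im=arm.get_image('side');plan(557,-213,38,-10.2);cv2.imwrite('pics/r2.png',im)
g=im[240:300,215:265].astype(int);m=g[...,2]-g[...,0]>60;
ys,xs=np.nonzero(m&(np.arange(215,265)[None]<240));print(xs.min()+215,ys[xs<=xs.min()+1].mean()+240)
i0=cv2.imread('pics/side0.png')[240:300,215:265].astype(int);m=i0[...,2]-i0[...,0]>60;
ys,xs=np.nonzero(m&(np.arange(215,265)[None]<240));print(xs.min()+215,ys[xs<=xs.min()+1].mean()+240)"
```

```text
t=23.6 pos [ 559.9 -214.9   41.2] ang -10.3 -> shift [-3.2 -1.4  3.1] turn -0.001 gap 23.6 F [ 6.6 -1.1  8.3] grip 32
233 283.0
230 281.0
```

jog_arm(increments=[[-1,-1,0,1,0],[-1,-2,0,2,0],[-1,-2,0,3,0],[-1,-2,0,3,0]])

```text
clock: 24.0
tool_pos: [557.9, -214.6, 38.1]
tool_rot: [3.126, -0.281, 0.014]
contact_force: [5.6, -1.3, 7.5]
finger_gap: 23.7
grasp_force: 32.5
```

jog_arm(increments=[[0.2,0,0,0,0],[0.2,0,0,0,0],[0.2,0,0,0,0],[0.2,0,0,0,0],[0.2,0,0,0,0],[0.2,0,0,0,0]])

```text
clock: 24.6
tool_pos: [553.4, -212.9, 35.2]
tool_rot: [-3.129, 0.281, 0.001]
contact_force: [-1.0, -0.9, -0.2]
finger_gap: 51.5
grasp_force: 0.0
```

```bash
python3 -c "
from h import *
im=arm.get_image('side');plan(557,-213,38,-10.2);cv2.imwrite('pics/r3.png',im)
g=im[240:300,215:265].astype(int);m=g[...,2]-g[...,0]>60;
ys,xs=np.nonzero(m&(np.arange(215,265)[None]<240));print(xs.min()+215,ys[xs<=xs.min()+1].mean()+240)"
```

```text
t=24.6 pos [ 553.5 -212.9   35.3] ang -10.3 -> shift [ 3.5 -0.5 -2.7] turn -0.001 gap 51.1 F [ 0.1 -0.1 -0.4] grip 0
232 281.0
```

Released, with the tip pixel back at (232,281) against (230,281) at the start. I'll lift clear and compare the pen and bystanders numerically with the first pictures.

jog_arm(increments=[[0.2,0,0,-30,0],[0.2,0,0,-80,0],[0.2,0,0,-130,0],[0.2,0,0,-180,0],[0.2,-50,0,-200,0],[0.2,-100,-50,-200,0],[0.2,-140,-90,-200,0],[0.2,-150,-130,-200,0],[0.2,-150,-150,-200,0],[0.2,-150,-150,-200,0]])

```text
clock: 25.65
tool_pos: [431.6, -35.4, 235.6]
tool_rot: [-3.129, 0.275, 0.0]
contact_force: [0.6, -0.2, 0.6]
finger_gap: 51.2
grasp_force: 0.0
```

```bash
python3 -c "
from h import *
plan(557,-213,38,-10.2)
for n in('side','top'):
    im=arm.get_image(n);cv2.imwrite('pics/end_%s.png'%n,im);i0=cv2.imread('pics/%s0.png'%n)
    W={'side':{'pen':(225,250,345,300),'jar':(342,232,382,280),'loupe':(305,188,356,218),'box':(255,124,296,154)},'top':{'pen':(338,140,372,225),'jar':(330,108,360,138),'loupe':(254,100,294,134),'box':(154,104,192,144)}}[n]
    for k,(a,b,c,d) in W.items():
        t=i0[b:d,a:c]; r=cv2.matchTemplate(im[b-8:d+8,a-8:c+8],t,cv2.TM_CCOEFF_NORMED); _,v,_,l=cv2.minMaxLoc(r); print(n,k,'%.3f'%v,l[0]-8,l[1]-8,'absdiff %.1f'%cv2.absdiff(t,im[b:d,a:c]).mean())
    g=im.astype(int)
    if n=='side':
        for J in(i0,im):
            w=(J.min(2)>150)[255:295,240:340]; ys,xs=np.nonzero(w); print('white box',xs.min()+240,xs.max()+240,ys.min()+255,ys.max()+255,len(xs))
"
```

```text
t=25.6 pos [431.6 -35.4 235.6] ang -10.1 -> shift [154.5 153.1 197.5] turn 0.003 gap 51.2 F [ 0.6 -0.2  0.6] grip 0
side pen 0.973 1 0 absdiff 4.8
side jar 1.000 0 0 absdiff 0.8
side loupe 1.000 0 0 absdiff 0.6
side box 1.000 0 0 absdiff 0.6
white box 254 335 260 277 467
white box 256 337 260 278 471
top pen 0.591 0 -1 absdiff 22.5
top jar 1.000 0 0 absdiff 5.1
top loupe 1.000 0 0 absdiff 6.4
top box 1.000 0 0 absdiff 6.5
```

```bash
python3 -c "
from h import *
print(arm.job_done())"
```

```text
the job is handed in; nothing more can be done
None
```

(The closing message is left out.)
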